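Run a shelf board out over its prop and hold it level

TASK

Slide the loose shelf board lengthwise along its short timber rail, without lifting it off, towards the prop with the crossbar (not the bare post), until its leading end is flush with the crossbar's outer edge, the one farther from the rail. By then it would tip on its own, so finish while still holding it with the gripper, level, square along the rail and still, and never let it dip onto the prop. Leave the other things where they are.

Things in the scene. Friction and masses are not known exactly. Their poses are not given: they have to be found in the camera images.
- rail: Fixed bearer: timber bar 120 mm long (its y, roughly to the robot's left), 34 mm wide (x), top 90 mm above the worktop, on two posts and a steel foot 150 x 90 x 8 mm. Origin: centre of the foot's underside, on the worktop; z up. Its place and yaw (up to 0.16 rad) differ each time.
- board_mid (a point): Centre (half-way up) of the loose pale board, 320 mm long (its y), 50 mm wide (x), 16 mm thick, 0.15 to 0.31 kg, its balance point; lies on the rail, roughly centred, underside 90 mm above the worktop, 8 mm wider than the bar on each side. Held by friction only; tips once its middle passes the end of the bar. It can be taken across its width anywhere along it.
- board_left_end (a point): Centre of the board's end face at its +y end (the robot's left), 160 mm from board_mid.
- board_right_end (a point): Centre of the board's end face at its -y end (the robot's right), 160 mm from board_mid.
- prop: Fixed steel prop in line with the rail, left or right of it, centre 228 to 268 mm from the rail's. Foot 56 mm across, stem, flat crossbar 80 mm (its x, across the board's path) x 24 mm (its y, parallel to the rail's), top 75 mm up, 15 mm below the board's underside. Outer edge: 12 mm from its centre, away from the rail. Origin: centre of the foot's underside, below the crossbar's centre.
- bare_post: Fixed steel post of the same kind but without a crossbar, 75 mm high, on the other side of the rail in line with it. Not to be used. Origin: centre of its foot's underside.
- spice_jar: Bystander: spice jar, 41 mm across, 105 mm high, behind the rail. Origin at the centre of its underside.
- timer: Bystander: round egg timer, 61 mm across, 60 mm high, behind the rail. Origin at the centre of its underside.
- plug: Bystander: black sink plug, 48 mm across, 33 mm high, on the worktop under the board, beside the rail. Origin at the centre of its underside.
- bottle: Bystander: clear bottle, 69 mm across, 222 mm high, at the back right. Origin at the centre of its underside.
There are look-alikes about, which are no part of the job. Leave any purple or turquoise look-alike of the prop alone.

How it is judged:
By the outcome, as a careful person would: the job done as asked, in the order asked, and still so for the second after the job is handed in, while the arm keeps its last pose, push and grip.
It also fails if it takes over 32 s, if anything falls off the work surface, if the arm or the gripper's body presses on something with over 40 N, if the wrist force passes 120 N, or if a joint passes its speed limit or range.

ROBOT

A 6-joint arm with a two-finger parallel gripper is mounted at the origin on a cart in front of the work surface, level with it; the furniture and walls round the work are solid. World frame = base frame: x ahead of the robot, y to its left, z up, the work surface at z = 0. Lengths are in mm, angles in degrees, forces in N, time in s.
With the tool pointing down it reaches from about 350 to 850 mm from the base axis. Payload 8.1 kg.
Tool frame: the origin (TCP) lies between the finger pads; the fingertips stand 11 mm ahead of it and the grasp point (between the pads) lies 8 mm behind it; z points along the fingers, y is the line along which they close (so a half turn about z gives the same grasp; the last joint's range is limited). The gripper opens to 85 mm and grips with 20 to 120 N. Pads are 22 mm wide; open, the fingers measure 114 mm over their backs; the gripper's body (76 mm by 85 mm) begins 54 mm behind the grasp point. The pads swing forward as they close: fully open they stand 13 mm farther back than shut.
Start: joints at [65.008, 7.471, 85.268, -0, 87.261, -4.893], TCP at [206.168, 563.471, 221.392] pointing down, gripper open.
Joint ranges: [-169.43, 169.43], [-51.17, 129.36], [1.28, 143.12], [-76.62, 256.62], [0, 156.53], [-152.29, 152.29]. Speed limits (degrees/s): [136.94, 136.94, 159.86, 180, 180, 180].

INTERFACE

Orientations are given as [roll, pitch, yaw] about the fixed x, y, z axes, in that order (R = Rz(yaw) Ry(pitch) Rx(roll)).
In Python, from bench import r, snapshot, get_calibration gives the robot as it stands.
- The arm moves only by the tool step_arm, never from a script. Its argument "rows" is a list of rows, each a list of 2 entries, a list of its own where there are three numbers: the shift along the tool's x, y, z in mm, then the turn about the tool's z in degrees. In form: [[[tx, ty, tz], yaw], ...]. A call has 1 to 12 rows; each row is the pose to reach, as a shift and turn from the pose commanded when the call began, along the tool's axes at that moment; what a row does not reach only later rows make up. A row lasts 1/10 s, in which the tool goes at most 50 mm and 8.59 degrees, less where a joint would pass 70% of its speed; a pose out of reach is approached as far as the arm can. A call with a gripper value outside its range is refused whole. "fingers" is the opening, from 0 (shut) to 1 (fully open), set as the call begins (left out, the last holds). The fingers move at their own pace and stop on an object; "squeeze" is the grip in N (left out, the last holds). Time passes only in rows, so rows that repeat a pose let the fingers close. It gives the time, the measured TCP pose, the force, the opening and the grip force at its end, in the units of the state.
- r.sense(): the state, without advancing time (a new reading comes with each control period).
- snapshot(name): name is "scene" or "top" or "wrist"; returns the picture (400x640x3 uint8, blue, green, red); there is no depth.
- get_calibration(name): a dict with "fovy" (degrees; the focal length in pixels is half the picture's height over the tangent of half this angle, whatever the lens; pixels are square), "cx", "cy" (the principal point, pixels), "eye" and "orientation" of the camera in the world. Camera axes: x right, y up, looking along -z (the intrinsics and any distortion apply to the point x, -y, -z); pixel columns grow to the right and rows downward; lengths in mm; the calibration is good to about 2 mm. The wrist camera is an equidistant fisheye: a pixel r from the principal point sees the ray r / f radians off the axis. A picture is of the moment at which its call begins: read the wrist's pose just before it. get_calibration takes no time and is no camera call; for the wrist camera it gives the pose at the moment of the call.
- r.hand_in(): hands the job in; it is judged then, once.
The state is a dict: "time": time; "joint_pos": joint angles; "qd": joint speeds; "joint_efforts": joint torques, N m; "tool_pos": TCP position; "tcp_rot": TCP orientation; "ft_force": force on the tool from outside, world axes, zero at the start; "wrist_torque": the same for the moment, N m; "finger_gap": finger opening in mm; "grip_force": force on a finger pad.
Only numpy, scipy, OpenCV 4.12 (cv2) and the standard library are available. Lean on these libraries where they do the work, as an engineer would, in place of code of your own. Each camera call takes 0.05 s, during which the arm holds its last target. There are 200 camera calls.

## Working session

There is one attempt and no reset: what is moved stays moved. The work goes in short steps, Python scripts to look and compute and a tool call to move; the robot and the scene stay as the last step left them, time stands still between calls to the robot, and variables do not carry over. Pictures are saved under pics/ and viewed, at most 10 in all, crops included, and the job is handed in when it is done.

Besides the shell and the picture viewer there is one more tool, called after "Request:" as a command line: name --argument value ..., lists and objects as JSON in quotes. step_arm: Moves the arm, as the interface text tells. Its arguments: {"type":"object","properties":{"rows":{"type":"array"},"fingers":{"type":"number"},"squeeze":{"type":"number"}},"required":["rows"]}

```bash
mkdir -p pics
python3 - <<'E'
from bench import r, snapshot, get_calibration
import cv2
for n in("scene","top"):
    c=get_calibration(n);print(n,c)
    im=snapshot(n);cv2.imwrite(f"pics/{n}0.png",im)
print(r.sense())
E
```

```text
scene {'fovy': 51.39110158602973, 'cx': 320.905699252192, 'cy': 200.4144649968975, 'eye': array([-303.06306947, -516.32122383,  680.95617708]), 'orientation': array([ 57.73425929,   1.02487245, -57.35206969])}
top {'fovy': 47.83724925330855, 'cx': 315.3641658541731, 'cy': 205.15005223926593, 'eye': array([ 319.38565971,    8.11318027, 1547.53063821]), 'orientation': array([  6.71605343,   0.25661169, -90.19895599])}
{'time': 0.1, 'joint_pos': array([ 6.50062739e+01,  7.51054014e+00,  8.53236708e+01,  1.66689111e-04,
        8.72630794e+01, -4.89222624e+00]), 'qd': array([-0.05134211, -0.01257362, -0.13841327, -0.1091148 , -0.05977954,
        0.04687229]), 'joint_efforts': array([ 1.25846014e-03, -5.70955288e+01, -5.01936543e+01, -1.29991354e-04,
        8.16535758e-03,  4.47256662e-05]), 'tool_pos': array([205.95815796, 562.98554879, 220.44582478]), 'tcp_rot': array([-1.79903078e+02, -8.46296265e-03,  1.59898485e+02]), 'ft_force': array([-0.57175307, -0.56852125, -0.55621933]), 'wrist_torque': array([ 0.02810623, -0.03304513, -0.01470894]), 'grip_force': 0.0, 'finger_gap': 85.92860131296999}
```

View pics/top0.png

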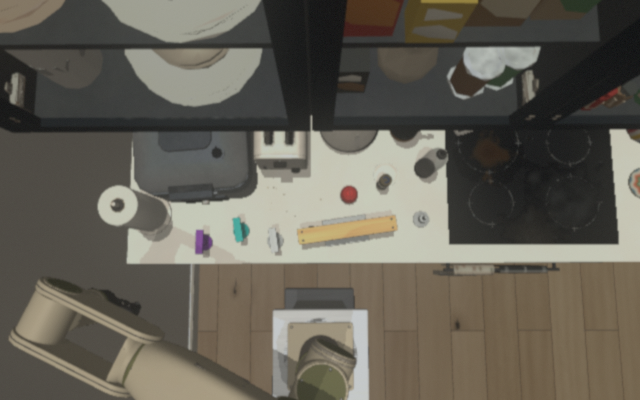

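View pics/scene0.png

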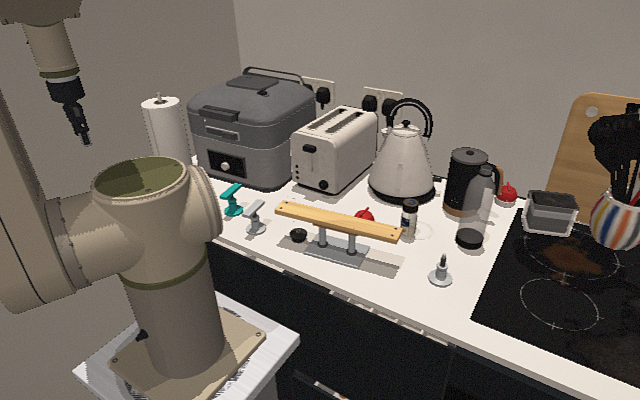

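Top view: the pale board runs from (298,236) to (397,222) on the rail. Prop candidates are the grey steel crossbar at (275,240), the turquoise look-alike at (240,230) and the purple one at (203,241). The bare post is at (421,218). I choose the grey crossbar at (275,240), which is left of the rail (+y). Next is the close crop to check it, plus colour masks.

```bash
cat > h.py <<'E'
import numpy as np, cv2
from scipy.spatial.transform import Rotation as R
from bench import r, snapshot, get_calibration
def ray(c,uv,fish=False):
    f=200/np.tan(np.radians(c['fovy'])/2)
    x=(uv[0]-c['cx'])/f; y=(uv[1]-c['cy'])/f
    if fish:
        th=np.hypot(x,y); s=np.sin(th)/max(th,1e-9); d=np.array([x*s,-y*s,-np.cos(th)])
    else: d=np.array([x,-y,-1.])
    return c['eye'], R.from_euler('xyz',c['orientation'],degrees=True).apply(d)
def onz(c,uv,z,fish=False):
    e,d=ray(c,uv,fish); return e+d*(z-e[2])/d[2]
def proj(c,p,fish=False):
    f=200/np.tan(np.radians(c['fovy'])/2)
    q=R.from_euler('xyz',c['orientation'],degrees=True).inv().apply(np.asarray(p,float)-c['eye'])
    x,y,z=q[0],-q[1],-q[2]
    if fish:
        h=np.hypot(x,y); k=np.arctan2(h,z)/max(h,1e-9); return np.array([c['cx']+f*x*k,c['cy']+f*y*k])
    return np.array([c['cx']+f*x/z,c['cy']+f*y/z])
def board(im,roi):
    h=cv2.cvtColor(im,cv2.COLOR_BGR2HSV)
    m=cv2.inRange(h,(12,70,110),(30,255,255)); k=np.zeros_like(m); x0,y0,x1,y1=roi; k[y0:y1,x0:x1]=m[y0:y1,x0:x1]
    cs,_=cv2.findContours(k,cv2.RETR_EXTERNAL,cv2.CHAIN_APPROX_NONE)
    c=max(cs,key=cv2.contourArea); return c
E
python3 - <<'E'
from h import *
im=cv2.imread('pics/top0.png'); c=get_calibration('top')
b=board(im,(285,205,410,255)); rc=cv2.minAreaRect(b); print(rc)
for p in cv2.boxPoints(rc): print(p,onz(c,p,106).round(1))
print('mid',onz(c,rc[0],106))
print('prop~',onz(c,(275,240),75),'post',onz(c,(421,218),0))
cv2.imwrite('pics/topcrop.png',cv2.resize(im[195:265,255:445],None,fx=4,fy=4,interpolation=cv2.INTER_CUBIC))
E
```

```text
((346.76995849609375, 229.38995361328125), (15.697771072387695, 98.99494934082031), 81.8698959350586)
[296.65997 228.61995] [413.8  74.1 106. ]
[394.65997 214.61995] [ 457.5 -240.3  106. ]
[396.87994 230.15996] [ 407.6 -246.2  106. ]
[298.87994 244.15996] [364.2  66.9 106. ]
mid [410.71117657 -86.17463533 106.        ]
prop~ [378.94874294 146.08221789  75.        ] post [ 455.6748549 -348.8678786    0.       ]
```

View pics/topcrop.png

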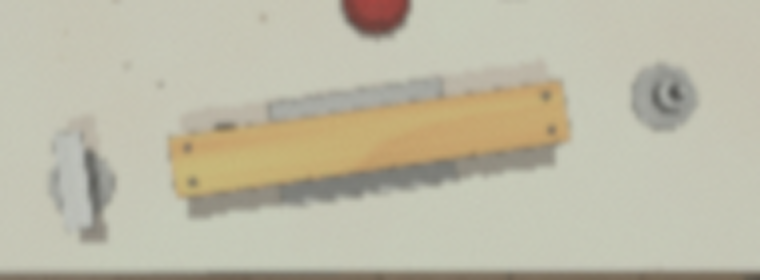

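The crop confirms the choice: bare steel with a light crossbar centred near full-image (274,240), and a plain post near (421,219). The board measures 317 x 50 mm at yaw of about 7.9°, which fits the given sizes. Hovering over its middle next.

Request:
step_arm --rows '[[[-248,-240,-40],31],[[-248,-240,-40],31],[[-248,-240,-40],31],[[-248,-240,-40],31],[[-248,-240,-40],31],[[-248,-240,-40],31],[[-248,-240,-40],31],[[-416,-539,-40],62],[[-416,-539,-40],62],[[-416,-539,-40],62],[[-416,-539,-40],62],[[-416,-539,-40],62]]' --fingers 1

```text
time: 1.3
tool_pos: [396.4, 4.2, 261.3]
tcp_rot: [180.0, -0.0, 97.7]
ft_force: [2.6, 0.2, -0.0]
finger_gap: 85.5
grip_force: 0.0
```

Request:
step_arm --rows '[[[0,0,0],0],[[0,0,0],0],[[0,0,0],0]]'

```text
time: 1.6
tool_pos: [396.5, 6.9, 261.2]
tcp_rot: [-180.0, -0.0, 97.9]
ft_force: [0.0, 0.5, 0.5]
finger_gap: 85.1
grip_force: 0.0
```

Run:
```python
from h import *
s=r.sense();c=get_calibration('wrist');print(s['tool_pos'],s['tcp_rot'],c)
im=snapshot('wrist');cv2.imwrite('pics/w1.png',im)
np.save('pics/w1.npy',c,allow_pickle=True)
```

```text
[396.49612243   6.91984523 261.15827048] [-1.79974873e+02 -3.57220892e-02  9.79372760e+01] {'fovy': 65.70646984690485, 'cx': 320.30268321839435, 'cy': 199.77629492213143, 'eye': array([386.05849096,  88.0692655 , 414.27779515]), 'orientation': array([-18.47332566,   0.08093409,   7.89680611])}
```

View pics/w1.png

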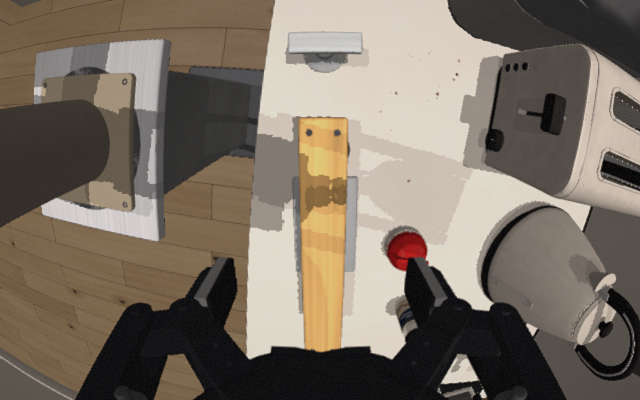

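Wrist view: the crossbar spans columns 288–363, rows 32–53. The board's leading end is at row 118, columns 299–348. Zooming in numerically on the edges.

Run:
```python
from h import *
c=np.load('pics/w1.npy',allow_pickle=True).item(); im=cv2.imread('pics/w1.png')
g=cv2.cvtColor(im,cv2.COLOR_BGR2GRAY)
for u in (300,325,350): print(u,'rows26-62',g[26:62,u])
for u in (308,325,340): print(u,'rows108-130',im[110:126,u].tolist())
b=board(im,(285,100,365,340))
m=np.zeros_like(g);cv2.drawContours(m,[b],-1,255,-1)
# sides lines
L=[];Rr=[]
for v in list(range(124,180,4))+list(range(200,330,10)):
    x=np.where(m[v]>0)[0]
    if len(x): L.append(onz(c,(x[0]-.5,v),106,True));Rr.append(onz(c,(x[-1]+.5,v),106,True))
L=np.array(L);Rr=np.array(Rr);M=(L+Rr)/2
print('width',np.linalg.norm(L-Rr,axis=1).round(1))
p=np.polyfit(M[:,1],M[:,0],1);print('board line x=',p,'yaw',np.degrees(np.arctan(-p[0])))
cv2.imwrite('pics/w1c.png',cv2.resize(im[20:135,275:375],None,fx=5,fy=5,interpolation=cv2.INTER_NEAREST))
```

```text
300 rows26-62 [210 211 210 211 213 204 178 191 201 203 200 199 196 197 196 198 199 198
 199 199 199 205 210 207 206 178 128  79 140 143 145 141 144 142 145 143]
325 rows26-62 [211 212 211 212 211 191 179 196 201 201 197 196 193 198 201 201 199 200
 201 199 204 209 209 208 208 164 109  73  98  99  89  66  65  70  87  91]
350 rows26-62 [212 211 212 213 212 210 172 193 199 201 199 195 192 195 198 202 204 202
 203 200 202 207 210 210 212 181 115 104 172 191 189 190 190 190 189 190]
308 rows108-130 [[204, 217, 223], [202, 216, 223], [204, 218, 223], [205, 219, 224], [203, 219, 223], [195, 210, 218], [139, 148, 155], [74, 102, 127], [85, 144, 191], [103, 172, 221], [114, 188, 225], [119, 196, 225], [119, 195, 224], [117, 191, 224], [110, 178, 223], [102, 172, 223]]
325 rows108-130 [[204, 216, 224], [204, 217, 225], [203, 215, 223], [202, 214, 223], [204, 216, 225], [204, 218, 225], [199, 210, 222], [98, 125, 150], [94, 158, 206], [107, 180, 225], [115, 192, 225], [120, 197, 224], [118, 197, 224], [121, 197, 225], [121, 196, 225], [118, 197, 224]]
340 rows108-130 [[201, 215, 223], [203, 215, 223], [204, 216, 224], [204, 216, 223], [203, 215, 223], [206, 218, 225], [203, 213, 223], [111, 131, 150], [79, 134, 176], [93, 155, 203], [100, 167, 219], [103, 174, 224], [104, 173, 223], [106, 174, 224], [105, 174, 223], [107, 175, 223]]
width [49.5 49.6 49.7 49.9 50.  50.1 50.2 50.4 49.5 49.7 48.8 49.  49.1 50.3
 48.4 48.9 49.5 50.2 48.6 49.4 50.2 49.8 49.6 49.3 49.1 50.1 48.7]
board line x= [-1.40082146e-01  4.00209566e+02] yaw 7.974226466799501
```

View pics/w1c.png

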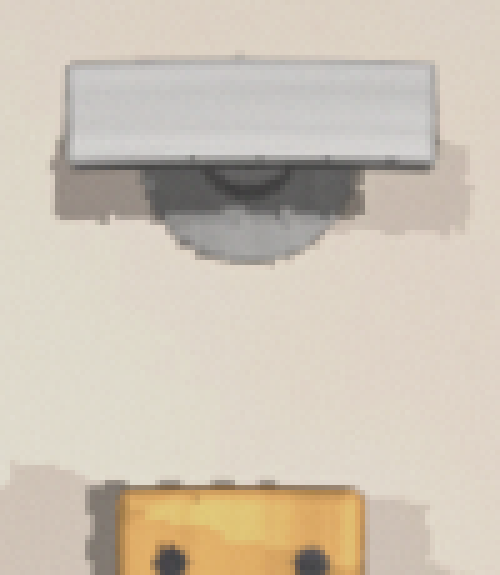

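Run:
```python
from h import *
c=np.load('pics/w1.npy',allow_pickle=True).item()
a=np.radians(7.97);Y=np.array([-np.sin(a),np.cos(a),0])
o=[onz(c,(u,v),75,True) for u,v in((288.8,33),(325,31.7),(361.5,31.9))]; i=onz(c,(325,51.3),75,True)
print('crossbar outer',np.round(o,1),'inner',i.round(1),'depth',(o[1]-i)@Y,'len',np.linalg.norm(o[0]-o[2]))
d=o[2]-o[0];print('crossbar yaw',np.degrees(np.arctan2(d[1],d[0])))
for u in (308,325,340):
    e=onz(c,(u,116.8),106,True);print('end',e.round(1),'travel',(o[1]-e)@Y)
e=onz(c,(324,116.8),106,True);mid=e-160*Y;print('mid',mid,'x on line',-.140082*mid[1]+400.21)
# rail foot extents on top view for rail centre check
print('top view end', onz(get_calibration('top'),(297.3,236.3),106))
s=r.sense(); p=s['tool_pos'];yw=np.radians(s['tcp_rot'][2]);d=mid-p
print('tool delta', d[0]*np.cos(yw)+d[1]*np.sin(yw), d[0]*np.sin(yw)-d[1]*np.cos(yw))
```

```text
crossbar outer [[341.8 157.8  75. ]
 [380.1 164.   75. ]
 [418.9 170.2  75. ]] inner [383.2 141.9  75. ] depth 22.26344086897271 len 78.03831329558227
crossbar yaw 9.141222263168858
end [375.9  69.7 106. ] travel 92.73363949450463
end [392.5  72.  106. ] travel 92.79046615815393
end [407.2  74.1 106. ] travel 92.70422936360139
mid [413.72934098 -86.59942859 106.        ] x on line 412.341021156286
top view end [389.22534696  72.01607277 106.        ]
tool delta -95.44330881845893 3.9388131220174074
```

Request:
step_arm --rows '[[[-48,2,10],0],[[-95,3.5,40],0],[[-95,3.5,80],0],[[-95,3.5,120],0],[[-95,3.5,145],0],[[-95,3.5,160],0],[[-95,3.5,172],0],[[-95,3.5,172],0],[[-95,3.5,172],0],[[-95,3.5,172],0]]' --fingers 1

```text
time: 2.65
tool_pos: [414.3, -87.5, 90.8]
tcp_rot: [179.9, 0.1, 98.0]
ft_force: [0.2, -0.1, 0.9]
finger_gap: 85.2
grip_force: 0.0
```

Run:
```python
from h import *
s=r.sense();c=get_calibration('wrist');print(s['tool_pos'],s['tcp_rot'],s['ft_force'])
im=snapshot('wrist');cv2.imwrite('pics/w2.png',im)
np.save('pics/w2.npy',c,allow_pickle=True)
```

```text
[414.30614062 -87.45715912  90.75312247] [1.79884460e+02 5.85430057e-02 9.79503415e+01] [ 0.24892099 -0.06147828  0.91862938]
```

View pics/w2.png

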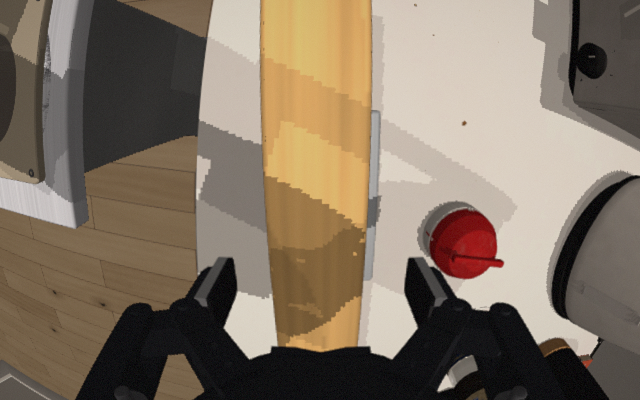

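The board is centred between the open fingers (columns 233 and 407, board 270–365). Closing.

Request:
step_arm --rows '[[[0,0,0],0],[[0,0,0],0],[[0,0,0],0],[[0,0,0],0],[[0,0,0],0],[[0,0,0],0],[[0,0,0],0],[[0,0,0],0]]' --fingers 0 --squeeze 70

```text
time: 3.5
tool_pos: [413.9, -87.8, 90.5]
tcp_rot: [179.9, 0.0, 97.9]
ft_force: [-1.9, 0.8, 7.5]
finger_gap: 46.7
grip_force: 70.6
```

Request:
step_arm --rows '[[[4,0,0],0],[[12,0,0],0],[[20,0,0],0],[[28,0,0],0],[[36,0,0],0],[[44,0,0],0],[[52,0,0],0],[[60,0,0],0],[[66,0,0],0],[[70,0,0],0],[[70,0,0],0],[[70,0,0],0]]'

```text
time: 4.7
tool_pos: [404.1, -17.7, 90.0]
tcp_rot: [179.9, -0.0, 97.9]
ft_force: [-1.3, 0.1, 7.2]
finger_gap: 46.6
grip_force: 71.7
```

Run:
```python
from h import *
s=r.sense();c=get_calibration('wrist');print(s['tool_pos'],s['tcp_rot'],s['ft_force'],s['wrist_torque'],s['grip_force'],c)
for n in('wrist','scene','top'):
    im=snapshot(n);cv2.imwrite(f'pics/{n}3.png',im)
np.save('pics/w3.npy',c,allow_pickle=True)
```

```text
[404.06223444 -17.67653271  90.02463727] [ 1.79933166e+02 -2.23737743e-02  9.79184665e+01] [-1.30721344  0.08419324  7.18181003] [-0.02819611  0.07918339 -0.03700453] 71.72353506088257 {'fovy': 65.70646984690485, 'cx': 320.30268321839435, 'cy': 199.77629492213143, 'eye': array([393.42164182,  63.46259718, 243.14053627]), 'orientation': array([-1.84880451e+01, -1.38780096e-02,  7.87640018e+00])}
```

View pics/wrist3.png

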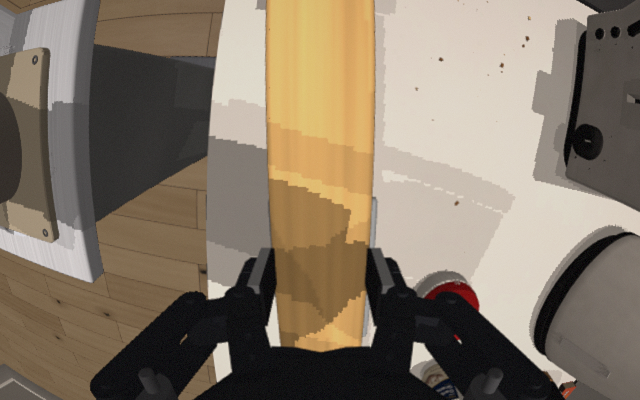

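The wrist view shows the board held straight, with the end out of frame. Next I cross-check the remaining travel in the top and scene views, and locate the rail end.

Run:
```python
from h import *
a=np.radians(7.95);Y=np.array([-np.sin(a),np.cos(a),0]);X=np.array([np.cos(a),np.sin(a),0])
w=np.load('pics/w1.npy',allow_pickle=True).item()
print('foot end Y-coord', onz(w,(356,178),8,True)@Y,'mid0',np.array([413.2,-86.6,0])@Y)
def prof(im,c,p0,z,s):  # sample gray along Y at height z, averaged over X
    g=im.astype(np.float32); out=[]
    for t in s:
        pts=np.array([proj(c,np.r_[(p0+t*Y+q*X)[:2],z]) for q in range(-18,19,3)],np.float32)
        out.append(cv2.remap(g,pts[:,:1],pts[:,1:],cv2.INTER_LINEAR).reshape(-1,3).mean(0))
    return np.array(out)
e0=np.array([391.5,72,0]); s=np.arange(-16,120,2)
for n,f in(('top','top0'),('top','top3'),('scene','scene0'),('scene','scene3')):
    c=get_calibration(n);im=cv2.imread(f'pics/{f}.png')
    pb=prof(im,c,e0,106,s); pc=prof(im,c,e0,75,s)
    print(f,'sat z106',[(int(t),int(v[2]-v[0])) for t,v in zip(s,pb)])
    print(f,'gray z75',[(int(t),int(v.mean())) for t,v in zip(s,pc) if t>60])
im=cv2.imread('pics/scene3.png')
cv2.imwrite('pics/s3c.png',cv2.resize(im[170:290,210:410],None,fx=4,fy=4,interpolation=cv2.INTER_CUBIC))
```

```text
foot end Y-coord -70.71635806884463 mid0 -142.91692742308143
top0 sat z106 [(-16, 66), (-14, 66), (-12, 69), (-10, 74), (-8, 77), (-6, 77), (-4, 72), (-2, 59), (0, 41), (2, 26), (4, 19), (6, 16), (8, 15), (10, 15), (12, 15), (14, 16), (16, 16), (18, 16), (20, 16), (22, 16), (24, 16), (26, 16), (28, 16), (30, 16), (32, 16), (34, 16), (36, 15), (38, 16), (40, 16), (42, 16), (44, 15), (46, 14), (48, 12), (50, 10), (52, 9), (54, 7), (56, 7), (58, 6), (60, 5), (62, 5), (64, 4), (66, 4), (68, 4), (70, 3), (72, 4), (74, 4), (76, 4), (78, 4), (80, 4), (82, 4), (84, 4), (86, 4), (88, 4), (90, 5), (92, 6), (94, 7), (96, 9), (98, 12), (100, 14), (102, 15), (104, 15), (106, 16), (108, 15), (110, 15), (112, 15), (114, 15), (116, 15), (118, 15)]
top0 gray z75 [(62, 124), (64, 111), (66, 106), (68, 116), (70, 137), (72, 163), (74, 179), (76, 186), (78, 188), (80, 187), (82, 186), (84, 185), (86, 185), (88, 184), (90, 181), (92, 175), (94, 168), (96, 166), (98, 169), (100, 175), (102, 181), (104, 187), (106, 190), (108, 191), (110, 192), (112, 192), (114, 192), (116, 192), (118, 192)]
top3 sat z106 
[... 2428 characters left out ...]
76), (52, 84), (54, 93), (56, 95), (58, 94), (60, 78), (62, 45), (64, 19), (66, 11), (68, 12), (70, 14), (72, 15), (74, 15), (76, 15), (78, 15), (80, 15), (82, 15), (84, 15), (86, 15), (88, 15), (90, 15), (92, 15), (94, 15), (96, 15), (98, 15), (100, 15), (102, 15), (104, 15), (106, 15), (108, 15), (110, 15), (112, 15), (114, 15), (116, 15), (118, 15)]
scene3 gray z75 [(62, 140), (64, 140), (66, 149), (68, 160), (70, 165), (72, 165), (74, 162), (76, 157), (78, 156), (80, 164), (82, 176), (84, 183), (86, 188), (88, 198), (90, 216), (92, 230), (94, 237), (96, 237), (98, 233), (100, 225), (102, 214), (104, 206), (106, 200), (108, 199), (110, 194), (112, 186), (114, 183), (116, 184), (118, 182)]
```

View pics/s3c.png

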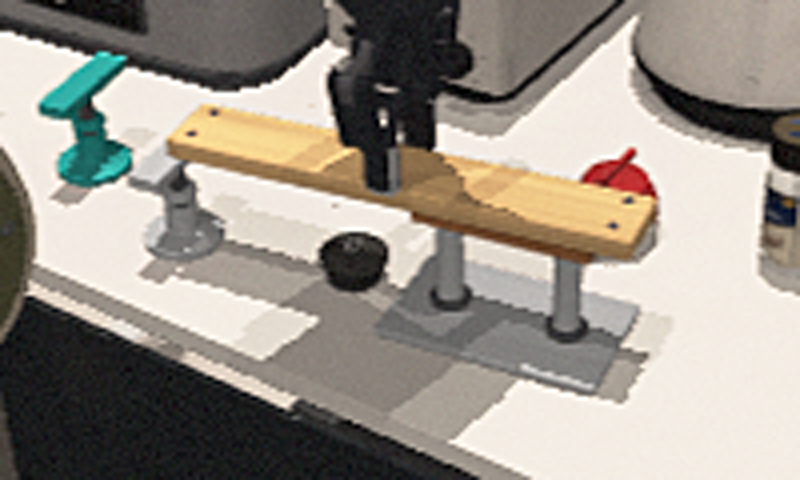

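The scene crop shows the board on the rail with its end over the grey prop. Apparent end travel differs between views (70 mm in top, 65.5 mm in scene), so the end may have dipped. I'm checking heights along the board's near side in both scene pictures.

```bash
cat >> h.py <<'E'
a=np.radians(7.95);Y=np.array([-np.sin(a),np.cos(a),0]);X=np.array([np.cos(a),np.sin(a),0])
def heights(im,mid,ss=(-145,-120,-90,-60,60,90,120,145)):
    """apparent bottom / top-far heights of the board at stations along it (scene view)"""
    c=get_calibration('scene'); sat=(im[:,:,2].astype(np.float32)-im[:,:,0]); out=[]
    zz=np.arange(70,130,.5)
    for s in ss:
        v=[]
        for off,sgn in((-25,1),(25,-1)):
            acc=np.zeros(len(zz))
            for d in np.arange(-8,9,2):
                p=np.array([proj(c,np.r_[(mid+(s+d)*Y+off*X)[:2],z]) for z in zz],np.float32)
                acc+=cv2.remap(sat,p[:,:1],p[:,1:],cv2.INTER_LINEAR).ravel()/9
            ib=int(np.argmin(abs(zz-(100 if sgn>0 else 100)))); th=50
            i=ib
            while 0<i<len(zz)-1 and acc[i]>th: i-=sgn
            v.append(float(zz[i]))
        out.append((s,v))
    return out
E
python3 - <<'E'
from h import *
m0=np.array([413.2,-86.6,0])
print('0',heights(cv2.imread('pics/scene0.png'),m0))
print('3',heights(cv2.imread('pics/scene3.png'),m0+70.5*Y))
E
```

```text
0 [(-145, [91.0, 103.5]), (-120, [91.0, 103.5]), (-90, [91.0, 117.0]), (-60, [87.0, 129.0]), (60, [91.0, 103.5]), (90, [90.5, 103.0]), (120, [90.5, 103.5]), (145, [90.5, 103.5])]
3 [(-145, [95.5, 129.5]), (-120, [86.0, 124.0]), (-90, [85.5, 106.5]), (-60, [85.5, 106.0]), (60, [90.0, 101.5]), (90, [88.5, 101.0]), (120, [87.5, 100.5]), (145, [87.0, 100.0])]
```

Compared with the start, the nose is 3.5 mm low and the tail slightly high, about 1.4° of pitch. The gripper is pressing about 7 N downward past the bar's end. I'll ease it up a little and re-check.

Request:
step_arm --rows '[[[0,0,-0.5],0],[[0,0,-0.5],0],[[0,0,-0.5],0]]'

```text
time: 5.15
tool_pos: [404.0, -17.8, 90.2]
tcp_rot: [179.9, -0.0, 97.9]
ft_force: [2.0, 1.2, 5.3]
finger_gap: 46.6
grip_force: 71.7
```

Run:
```python
from h import *
m0=np.array([413.2,-86.6,0]);s=r.sense();print(s['tool_pos'],s['ft_force'],s['wrist_torque'])
im=snapshot('scene');print(heights(im,m0+70.5*Y))
```

```text
[404.04155697 -17.83006214  90.19886058] [2.01991584 1.19218494 5.25303841] [ 0.11046795 -0.41308559  0.03749045]
[(-145, [94.0, 129.5]), (-120, [86.0, 124.0]), (-90, [85.5, 106.0]), (-60, [85.5, 105.5]), (60, [90.5, 102.0]), (90, [89.5, 102.0]), (120, [89.0, 102.0]), (145, [88.5, 101.0])]
```

It responds elastically: the nose rose 1.5 mm. Easing up a bit more.

Request:
step_arm --rows '[[[0,0,-0.5],0],[[0,0,-0.5],0],[[0,0,-0.5],0]]'

```text
time: 5.5
tool_pos: [403.6, -18.0, 90.3]
tcp_rot: [180.0, -0.0, 97.9]
ft_force: [1.9, 1.5, 3.2]
finger_gap: 46.6
grip_force: 71.7
```

Run:
```python
from h import *
m0=np.array([413.2,-86.6,0]);s=r.sense();print(s['tool_pos'],s['ft_force'],s['wrist_torque'])
im=snapshot('scene');print(heights(im,m0+70.5*Y))
```

```text
[403.59027917 -17.97643531  90.29769497] [1.87480422 1.53101353 3.15733358] [ 0.18167427 -0.51662634  0.06061028]
[(-145, [93.0, 129.5]), (-120, [86.0, 124.0]), (-90, [86.0, 105.0]), (-60, [85.5, 105.0]), (60, [90.5, 102.0]), (90, [90.0, 102.5]), (120, [89.5, 102.5]), (145, [89.5, 102.0])]
```

Request:
step_arm --rows '[[[0,0,-0.6],0],[[2,0,-0.7],0],[[6,0,-0.7],0],[[10,0,-0.8],0],[[14,0,-0.8],0],[[18,0,-0.8],0],[[21,0,-0.8],0],[[22,0,-0.8],0],[[22,0,-0.8],0],[[22,0,-0.8],0]]'

```text
time: 6.55
tool_pos: [400.6, 3.6, 91.2]
tcp_rot: [-180.0, 0.0, 97.9]
ft_force: [0.3, 0.5, -2.2]
finger_gap: 46.9
grip_force: 72.0
```

Run:
```python
from h import *
m0=np.array([413.2,-86.6,0]);s=r.sense();p=s['tool_pos'];print(p,s['tcp_rot'],s['ft_force'],s['wrist_torque'])
T=(p-[413.9,-87.8,0])@Y;print('tool travel',T)
im=snapshot('scene');cv2.imwrite('pics/scene4.png',im);print(heights(im,m0+T*Y))
im=snapshot('top');cv2.imwrite('pics/top4.png',im)
c=get_calibration('top')
b=cv2.minAreaRect(board(im,(250,200,345,260)));print(b)
z=lambda t,q,h:proj(c,np.r_[(np.array([391.5,72,0])+t*Y+q*X)[:2],h])
sat=im[:,:,2].astype(np.float32)-im[:,:,0]; g=im.mean(2).astype(np.float32)
for nm,A,h,qs in(('board',sat,106,range(-18,19,3)),('bar',g,75,(-38,-36,-34,-32,32,34,36,38))):
    S=np.arange(80,108,1.)
    print(nm,[(int(t),int(cv2.remap(A,*[np.array([z(t,q,h) for q in qs],np.float32)[:,i:i+1] for i in(0,1)],cv2.INTER_LINEAR).mean())) for t in S])
cv2.imwrite('pics/fin.png',np.vstack([cv2.resize(cv2.imread('pics/scene4.png')[175:250,220:420],(800,300),interpolation=cv2.INTER_CUBIC),cv2.resize(im[200:275,230:430],(800,300),interpolation=cv2.INTER_CUBIC)]))
```

```text
[400.60036747   3.56978577  91.20217023] [-1.79999931e+02  4.51323311e-03  9.79077570e+01] [ 0.34755677  0.46008189 -2.16996135] [ 0.00804031  0.00240078 -0.01362442]
tool travel 92.3311010612339
[(-145, [86.0, 126.5]), (-120, [85.5, 104.5]), (-90, [85.5, 105.0]), (-60, [85.5, 105.0]), (60, [92.5, 103.0]), (90, [92.0, 104.5]), (120, [92.0, 104.5]), (145, [92.0, 104.5])]
((279.52313232421875, 238.6846466064453), (15.628376007080078, 20.961870193481445), 82.87498474121094)
board [(80, 71), (81, 73), (82, 75), (83, 77), (84, 78), (85, 79), (86, 79), (87, 77), (88, 73), (89, 68), (90, 60), (91, 50), (92, 40), (93, 30), (94, 23), (95, 18), (96, 15), (97, 13), (98, 13), (99, 13), (100, 14), (101, 14), (102, 15), (103, 15), (104, 16), (105, 16), (106, 16), (107, 16)]
bar [(80, 177), (81, 177), (82, 177), (83, 177), (84, 178), (85, 179), (86, 179), (87, 180), (88, 181), (89, 181), (90, 182), (91, 182), (92, 182), (93, 182), (94, 184), (95, 185), (96, 187), (97, 189), (98, 190), (99, 191), (100, 192), (101, 192), (102, 193), (103, 193), (104, 193), (105, 193), (106, 193), (107, 193)]
```

View pics/fin.png

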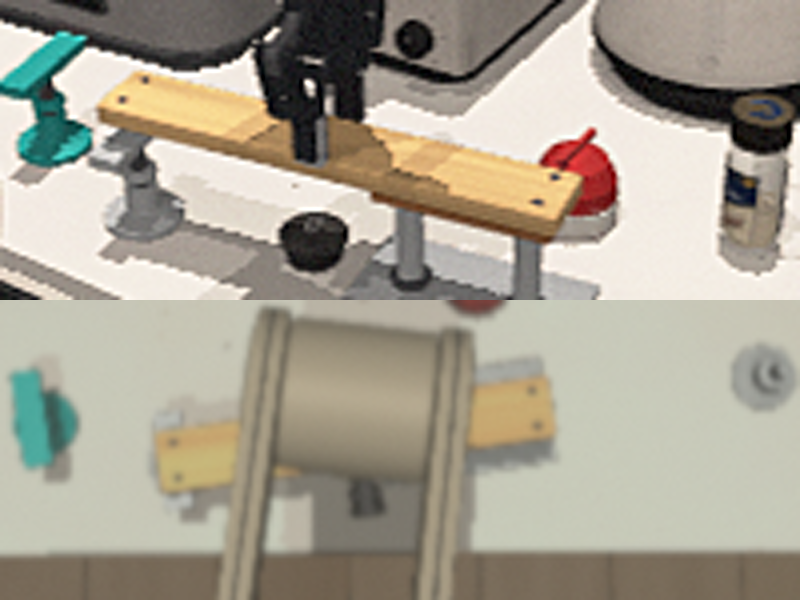

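The board is held level (nose and tail both about +1 mm) and square, with the nose just short of the bar's outer edge. It may be raised a touch (fz -2), so I'll lower it slightly and refine the edge measurement numerically.

Request:
step_arm --rows '[[[0.5,0,0.2],0],[[1,0,0.4],0],[[1,0,0.4],0],[[1,0,0.4],0]]'

```text
time: 7.05
tool_pos: [400.4, 4.6, 90.8]
tcp_rot: [-180.0, -0.0, 97.9]
ft_force: [0.6, 0.0, -2.2]
finger_gap: 47.1
grip_force: 72.0
```

Run:
```python
from h import *
s=r.sense();p=s['tool_pos'];print(p,s['ft_force'],s['wrist_torque'])
T=(p-[413.9,-87.8,0])@Y;print('tool travel',T)
sc=snapshot('scene');cv2.imwrite('pics/scene5.png',sc);tp=snapshot('top');cv2.imwrite('pics/top5.png',tp)
m0=np.array([413.2,-86.6,0]);print(heights(sc,m0+T*Y,(-60,90,120,145)))
w=np.load('pics/w1.npy',allow_pickle=True).item()
e0=np.array([391.5,72,0])
def pr(f,c,h,qs,S,fish=False,sat=False):
    im=cv2.imread(f'pics/{f}.png').astype(np.float32); A=im[:,:,2]-im[:,:,0] if sat else im.mean(2)
    return [int(cv2.remap(A,*[np.array([proj(c,np.r_[(e0+t*Y+q*X)[:2],h],fish) for q in qs],np.float32)[:,i:i+1] for i in(0,1)],cv2.INTER_LINEAR).mean()) for t in S]
S=np.arange(62,104,1);E=np.arange(-8,9,1)
q=np.arange(-30,31,2); qn=np.arange(-38,-28,1)
tc=get_calibration('top');cc=get_calibration('scene')
print('S from 62'); print('w1',pr('w1',w,75,q,S,True));print('top0',pr('top0',tc,75,q,S))
print('sc0 near',pr('scene0',cc,75,qn,S));print('sc5 near',pr('scene5',cc,75,qn,S))
print('E from -8');qb=np.arange(-18,19,2)
print('w1',pr('w1',w,106,qb,E,True),pr('w1',w,106,qb,E,True,True));print('top0',pr('top0',tc,106,qb,E),pr('top0',tc,106,qb,E,False,True))
print('sc0',pr('scene0',cc,106,qb,E,False,True));print('sc5 from 80',pr('scene5',cc,106,qb,np.arange(80,104),False,True))
cv2.imwrite('pics/fin2.png',np.hstack([cv2.resize(sc[185:245,215:275],(400,400),interpolation=cv2.INTER_CUBIC),cv2.resize(cv2.imread('pics/scene0.png')[185:245,235:295],(400,400),interpolation=cv2.INTER_CUBIC)]))
```

```text
[400.40133056   4.58779348  90.77835303] [ 0.64800754  0.01060033 -2.24889397] [ 0.02117886 -0.03341679  0.0027079 ]
tool travel 93.36685341800772
[(-60, [85.5, 104.5]), (90, [91.5, 104.5]), (120, [91.5, 104.0]), (145, [91.5, 104.0])]
S from 62
w1 [106, 104, 104, 106, 107, 107, 95, 89, 124, 174, 206, 208, 208, 207, 203, 200, 199, 200, 200, 200, 199, 198, 197, 195, 194, 195, 198, 200, 200, 195, 183, 183, 200, 208, 208, 208, 208, 208, 208, 207, 208, 207]
top0 [134, 127, 122, 118, 117, 119, 124, 132, 143, 155, 167, 175, 181, 184, 186, 187, 188, 187, 187, 187, 186, 186, 185, 185, 185, 185, 184, 183, 182, 180, 177, 174, 171, 171, 172, 173, 175, 177, 180, 183, 185, 187]
sc0 near [89, 93, 99, 110, 130, 152, 174, 192, 203, 207, 206, 204, 202, 201, 199, 199, 198, 198, 197, 196, 195, 195, 197, 200, 204, 205, 200, 188, 168, 143, 116, 92, 77, 74, 83, 98, 113, 125, 129, 131, 131, 131]
sc5 near [98, 101, 106, 115, 130, 149, 169, 187, 201, 210, 213, 213, 209, 205, 198, 193, 187, 184, 184, 187, 192, 197, 201, 204, 205, 205, 199, 187, 170, 148, 123, 97, 81, 78, 89, 106, 122, 134, 139, 140, 138, 137]
E from -8
w1 [171, 173, 174, 175, 174, 168, 156, 134, 140, 198, 213, 214, 214, 213, 213, 213, 213] [113, 111, 110, 110, 111, 113, 112, 88, 40, 20, 20, 20, 20, 20, 20, 20, 20]
top0 [161, 162, 162, 162, 162, 163, 164, 166, 169, 175, 180, 184, 187, 190, 191, 192, 192] [77, 78, 77, 75, 72, 67, 59, 50, 41, 33, 26, 21, 19, 17, 16, 16, 15]
sc0 [107, 103, 93, 79, 60, 40, 25, 17, 13, 13, 14, 15, 15, 16, 16, 16, 16]
sc5 from 80 [95, 102, 106, 109, 109, 107, 101, 91, 75, 57, 38, 24, 15, 11, 10, 11, 12, 14, 14, 15, 15, 15, 15, 15]
```

View pics/fin2.png

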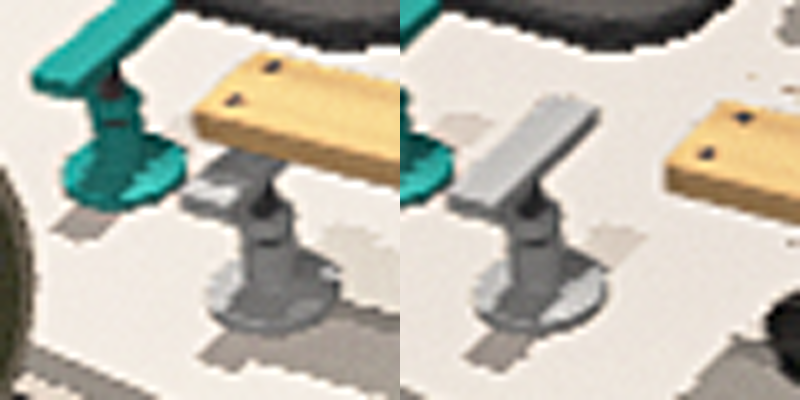

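Across the views the remaining travel is about 1 mm, and the board sits about 0.5 mm high. The final picture shows it level with its nose just above the crossbar's outer edge. One last small correction.

Request:
step_arm --rows '[[[0.5,0,0.2],0],[[1,0,0.4],0],[[1,0,0.4],0],[[1,0,0.4],0],[[1,0,0.4],0]]'

```text
time: 7.65
tool_pos: [400.3, 5.6, 90.4]
tcp_rot: [180.0, -0.0, 97.9]
ft_force: [-0.3, 1.0, -2.5]
finger_gap: 46.7
grip_force: 72.1
```

Run:
```python
from h import *
s=r.sense();p=s['tool_pos'];print(p,s['tcp_rot'],s['ft_force'],s['wrist_torque'],abs(s['qd']).max())
T=(p-[413.9,-87.8,0])@Y;print('tool travel',T)
sc=snapshot('scene');tp=snapshot('top');m0=np.array([413.2,-86.6,0]);print(heights(sc,m0+T*Y,(-60,90,120,145)))
e0=np.array([391.5,72,0])
for im,c,n in((sc,get_calibration('scene'),'sc'),(tp,get_calibration('top'),'top')):
    A=im[:,:,2].astype(np.float32)-im[:,:,0]
    print(n,'from 84',[int(cv2.remap(A,*[np.array([proj(c,np.r_[(e0+t*Y+q*X)[:2],106]) for q in range(-18,19,2)],np.float32)[:,i:i+1] for i in(0,1)],cv2.INTER_LINEAR).mean()) for t in range(84,102)])
```

```text
[400.32149522   5.61422531  90.44053398] [ 1.79996813e+02 -1.95181820e-03  9.79028308e+01] [-0.31885288  0.95995755 -2.51608108] [ 0.01195058  0.06376712 -0.07244614] 0.0864552615935275
tool travel 94.39446229301151
[(-60, [85.5, 104.5]), (90, [90.5, 103.5]), (120, [91.0, 103.5]), (145, [90.5, 103.5])]
sc from 84 [108, 107, 102, 92, 77, 58, 40, 25, 16, 12, 11, 12, 12, 13, 14, 15, 15, 15]
top from 84 [74, 76, 77, 78, 78, 76, 73, 67, 60, 50, 40, 31, 24, 19, 17, 15, 15, 15]
```

```bash
python3 -c "
from bench import r
print(r.hand_in())"
```

```text
the job is handed in; nothing more can be done
None
```

I slid the board about 93.6 mm along its rail until its leading end was flush with the steel crossbar's outer edge, to about 1 mm by my camera measurements, and handed it in still gripped, level, square and still; early on the nose dipped about 3.5 mm (clear of the prop) and the board then rode about 0.5–1 mm clear of the rail briefly, both corrected.

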